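Trace the cam plate's edge with the stylus

ROBOT

A 6-joint arm with a two-finger parallel gripper is mounted at the origin on the work surface. World frame = base frame: x ahead of the robot, y to its left, z up, the work surface at z = 0. Lengths are in m, angles in rad, forces in N, time in s.
With the tool pointing down it reaches from about 0.35 to 0.775 m from the base axis. Payload 7.3 kg.
Tool frame: the origin (TCP) lies at the very end of the fingers, on their centre line; the grasp point (between the pads) lies 19 mm behind it; z points along the fingers, y is the line along which they close (so a half turn about z gives the same grasp; the last joint's range is limited). The gripper opens to 92 mm and grips with 3 to 60 N. Pads are 19 mm wide; open, the fingers measure 130 mm over their backs; the gripper's body (75 mm by 190 mm) begins 47 mm behind the grasp point.
Start: joints at [1.052, 0.342, 1.524, -0, 1.275, -0.146], TCP at [0.191, 0.489, 0.227] pointing down, gripper open.
Joint ranges: [-2.53, 2.53], [-0.77, 2.02], [0.04, 2.7], [-1, 4.14], [0.28, 2.66], [-3.11, 3.11]. Speed limits (rad/s): [2.57, 2.57, 3.14, 3.14, 3.14, 3.14].

INTERFACE

Orientations are given as [roll, pitch, yaw] about the fixed x, y, z axes, in that order (R = Rz(yaw) Ry(pitch) Rx(roll)).
In Python, from cell import robot gives the robot as it stands. The module is installed in compiled form; this text tells all that it offers.
- The arm moves only by the tool arm_command, never from a script. Its argument "moves" is a list of rows, each a list of 3 entries, a list of its own where there are three numbers: the shift along the tool's x, y, z in m, then the turn, a rotation vector about the tool's x, y, z in rad, then the finger opening in m, from 0 to 0.0918. In form: [[[dx, dy, dz], [ax, ay, az], claw], ...]. A call has exactly 5 rows; each row is the pose to reach, as a shift and turn from the pose commanded when the call began, along the tool's axes at that moment; what a row does not reach only later rows make up. A row lasts 1/10 s, in which the tool goes at most 50 mm and 8.59 degrees, less where a joint would pass 70% of its speed; a pose out of reach is approached as far as the arm can. A call with a gripper value outside its range is refused whole. The fingers move at their own pace and stop on an object; "squeeze" is the grip in N (left out, the last holds). Time passes only in rows, so rows that repeat a pose let the fingers close, or fill a call up. It gives the time, the measured TCP pose, the force, the opening and the grip force at its end, in the units of the state.
- robot.observe(): the state, without advancing time (a new reading comes with each control period).
- robot.read_camera(name): name is "side" or "top"; returns the picture (420x560x3 uint8, red, green, blue); there is no depth.
- robot.camera_model(name): a dict with "fx", "fy", "cx", "cy" (pixels), "R" (3x3) and "t" (3): a world point X has camera coordinates R X + t. Camera axes: x right, y down, z forward; pixel columns grow to the right and rows downward; lengths in m; the calibration is good to about 2 mm. A picture is of the moment at which its call begins. camera_model takes no time and is no camera call.
- robot.hand_in(): hands the job in; it is judged then, once.
The state is a dict: "time": time; "qpos": joint angles; "qvel": joint speeds; "joint_efforts": joint torques, N m; "tool_pos": TCP position; "tool_rot": TCP orientation; "contact_force": force on the tool from outside, world axes, zero at the start; "torque": the same for the moment, N m; "opening": finger opening in m; "grip_force": force on a finger pad.
Only numpy, scipy, OpenCV 4.12 (cv2) and the standard library are available. Lean on these libraries where they do the work, as an engineer would, in place of code of your own. Each camera call takes 0.05 s, during which the arm holds its last target. There are 200 camera calls.

TASK

Check the edge of the brass cam plate for burrs: take the orange-handled stylus out of its blue holder, set its steel shank against the plate's wavy edge (the side facing the robot) behind the red cursor bar, and run it along the edge to the left, pushing the cursor ahead of it to the end of its travel without once leaving the edge. Keep a light touch on the edge, a few newtons and never more than 10. Then stand the stylus back in its holder, handle up, and let go; leave the bottle, the jar and the bin where they are.

Things in the scene. Friction and masses are not known exactly. Their poses are not given: they have to be found in the camera images.
- stylus_mid (a point): Centre of the stylus's orange square handle, 20 x 20 mm and 55 mm tall, standing upright in the holder; grip it across two flat sides (the point's x and y axes are square to them, z points up along the stylus to the handle's end). A 22 mm square black collar, 4 mm thick, lies 23.5 to 27.5 mm below this point. Stylus mass about 90 g.
- stylus_tip (a point): Lower round end of the stylus's steel shank, 87.5 mm below stylus_mid on the stylus's axis. The shank is 8 mm in diameter and 60 mm long up to the black collar.
- holder: Blue block, 75 x 75 x 66 mm, fixed; origin at the centre of its underside, z up. A round 16 mm hole goes down through its middle; the stylus stands in it with the collar resting on the top face, tip 6 mm above the bench.
- fixture: Blue base of the tracing fixture, fixed to the bench; origin on the bench (z = 0). Its x axis points away from the robot, y to the left (along the trace). The base begins at x = -20 mm but is only 12 mm high there; the 38 mm high plinth under the plate begins at x = 30 mm.
- edge_nominal (a point): Drawn mid-point of the brass cam plate's edge, in the fixture's axes. Plate: y -100 to 100 mm, 45 to 60 mm above the bench. Its -x edge overhangs; drawn at x = 8 mm * sin(2 pi y / 90 mm) from here. It was clamped by eye: truly up to 8 mm nearer or farther in x, and up to 0.18 rad turned about this point, unmeasured. Smooth (friction about 0.2); rubber mount gives about 1 mm in x per 4 N.
- cursor (a joint): Travel of the red cursor along its rail in the fixture's +y, in m: 0 to 0.01 at the start, stop at 0.125. At 0 the bar's centreline lies at the fixture's y = -45 mm, at 0.125 at y = 80 mm. It stays where it is left and needs about 1 N to push.
- cursor_bar (a point): Point on the centreline of the red cursor bar, 80 mm above the bench, at the fixture's x = 0. The bar is 8 mm wide in y, 10 mm tall (75 to 85 mm above the bench), runs along the fixture's x from -50 to 100 mm, above the plate.
- rail: Aluminium rail of the cursor, fixed behind the plate on two posts: 14 x 230 mm, top 74 mm above the bench, at the fixture's x = 100 mm; its origin and axes coincide with the fixture's.
- bottle: White bottle with grey cap, 60 mm in diameter, 130 mm tall, loose; origin at the centre of its underside. Leave alone.
- jar: White jar, 72 mm in diameter, 90 mm tall, loose; origin at the centre of its underside. Leave alone.
- bin: Open blue bin, 120 x 160 x 70 mm, loose; origin at the centre of its underside. Leave alone.
Things that resemble listed ones, but are neither listed nor needed, are in the scene too. Of the things that look like the fixture, the smaller one is meant.

How it is judged:
On the way, in this order (a step that is already met when the one before it is completed fails the run):
1. the stylus's shank rests against the plate's edge behind the cursor, before the cursor has been pushed beyond 20 mm (contact force between stylus and fixture above 0.5 N and value of joint cursor below 0.02 m and height (world z) of stylus_tip between 0.014 and 0.052 m), for 0.1 s.
2. half-way along (cursor beyond 60 mm), the shank is on the edge (value of joint cursor above 0.06 m and contact force between stylus and fixture above 0.3 N).
3. the cursor is at the end of its travel (over 112 mm), pushed by the stylus still on the edge (value of joint cursor above 0.112 m and contact force between stylus and fixture above 0.3 N).
At the end, for the whole second after the job is handed in: The cursor stands beyond 110 mm of its travel and the stylus stands in its holder, tip within 8 mm of the hole's axis and below 10 mm above the bench, upright within 0.12 rad, released (value of joint cursor above 0.11 m and horizontal distance between stylus_tip and holder below 0.008 m and height (world z) of stylus_tip below 0.01 m and angle between stylus_mid's own z axis and vertical below 0.12 rad); the robot touches nothing.
It fails at once if the stylus presses on the plate with more than 10 N (contact force between stylus and fixture above 10 N).
It fails at once if with the cursor between 25 and 110 mm, the stylus leaves the edge (no contact, or its tip not between 13 and 54 mm above the bench) (value of joint cursor between 0.025 and 0.11 m and (contact force between stylus and fixture below 0.05 N or height (world z) of stylus_tip above 0.054 m or height (world z) of stylus_tip below 0.013 m)).
It fails at once if the bottle is moved by more than 15 mm (distance of bottle from where it was at the start of the episode above 0.015 m).
It fails at once if the jar is moved by more than 15 mm (distance of jar from where it was at the start of the episode above 0.015 m).
It fails at once if the bin is moved by more than 15 mm (distance of bin from where it was at the start of the episode above 0.015 m).
It also fails if it takes over 72 s, if anything falls off the work surface, if the arm or the gripper's body presses on something with over 40 N, if the wrist force passes 120 N, or if a joint passes its speed limit or range.

## Working session

There is one attempt and no reset: what is moved stays moved. The work goes in short steps, Python scripts to look and compute and a tool call to move; the robot and the scene stay as the last step left them, time stands still between calls to the robot, and variables do not carry over. Pictures are saved under pics/ and viewed, at most 10 in all, crops included, and the job is handed in when it is done.

Besides the shell and the picture viewer there is one more tool, called after ">>>" as name(argument=value, ...), one argument or row to a line, values as JSON. arm_command: Moves the arm, as the interface text tells. Its arguments: {"type":"object","properties":{"moves":{"type":"array"},"squeeze":{"type":"number"}},"required":["moves"]}

```bash
mkdir -p pics
cat > h.py <<'E'
import numpy as np, cv2
from cell import robot
def ray(cam,u,v):
    m=robot.camera_model(cam);R=np.array(m["R"]);t=np.array(m["t"])
    d=R.T@np.array([(u-m["cx"])/m["fx"],(v-m["cy"])/m["fy"],1]);return -R.T@t,d
def atz(cam,u,v,z):
    o,d=ray(cam,u,v);return o+d*(z-o[2])/d[2]
def proj(cam,X):
    m=robot.camera_model(cam);c=np.array(m["R"])@np.array(X)+np.array(m["t"])
    return np.array([m["fx"]*c[0]/c[2]+m["cx"],m["fy"]*c[1]/c[2]+m["cy"]])
E
python3 - <<'E'
from h import *
for n in("top","side"):
    p=robot.read_camera(n);cv2.imwrite(f"pics/{n}0.png",p[:,:,::-1])
    m=robot.camera_model(n);print(n,m["fx"],(-np.array(m["R"]).T@m["t"]).round(3),np.array(m["R"]).round(2).tolist())
print(robot.observe())
E
```

```text
top 544.9978162593058 [3.250e-01 1.000e-03 1.406e+00] [[-0.01, -1.0, -0.01], [-0.99, 0.01, -0.12], [0.12, 0.01, -0.99]]
side 386.36050168667344 [0.414 0.784 0.562] [[-1.0, -0.07, -0.01], [-0.03, 0.53, -0.85], [0.07, -0.85, -0.53]]
{'time': 0.1, 'qpos': array([ 1.05202381e+00,  3.42643700e-01,  1.52489470e+00, -2.33778388e-05,
        1.27539425e+00, -1.46032258e-01]), 'qvel': array([-0.00047394, -0.00073796, -0.00058489, -0.00029366, -0.00151656,
       -0.00086591]), 'joint_efforts': array([ 2.70729142e-03, -4.32005453e+01, -2.44695604e+01,  7.18654110e-02,
        5.25799161e-02, -4.54831240e-05]), 'tool_pos': array([0.19101493, 0.48864175, 0.22612866]), 'tool_rot': array([-3.14026367e+00, -1.72869978e-04,  2.76885910e+00]), 'contact_force': array([-0.05969036,  0.18853618,  0.1751143 ]), 'torque': array([ 0.03977601, -0.02329435, -0.01004078]), 'grip_force': 0.0, 'opening': 0.09178490013491748}
```

View pics/top0.png

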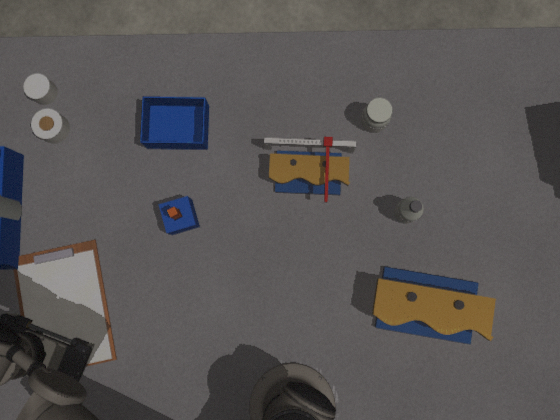

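View pics/side0.png

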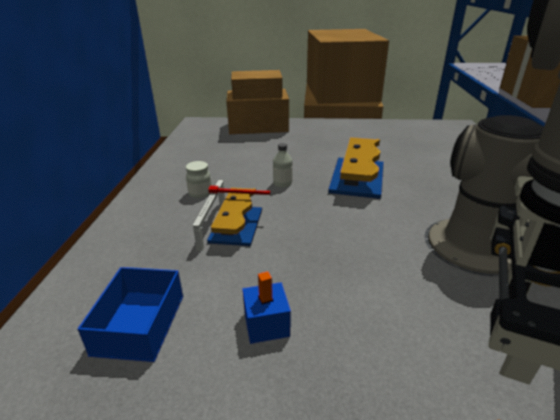

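Top view: two fixture lookalikes, one at (310,170) and one at (435,305). The one at (310,170) is smaller and carries the red cursor (327,170) and rail, so it is the one meant. The only holder with an orange stylus is at (178,215). I'll confirm both in one enlarged crop.

Run:
```python
from h import *
p=cv2.imread("pics/top0.png")
a=cv2.resize(p[125:215,255:365],None,fx=5,fy=5,interpolation=cv2.INTER_CUBIC)
b=cv2.resize(p[185:245,150:210],None,fx=4,fy=4,interpolation=cv2.INTER_CUBIC)
o=np.zeros((450,790,3),np.uint8);o[:,:550]=a;o[:240,550:790]=b
o=cv2.convertScaleAbs(o,alpha=1.8)
cv2.imwrite("pics/c1.png",o)
```

```text
(no output)
```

View pics/c1.png

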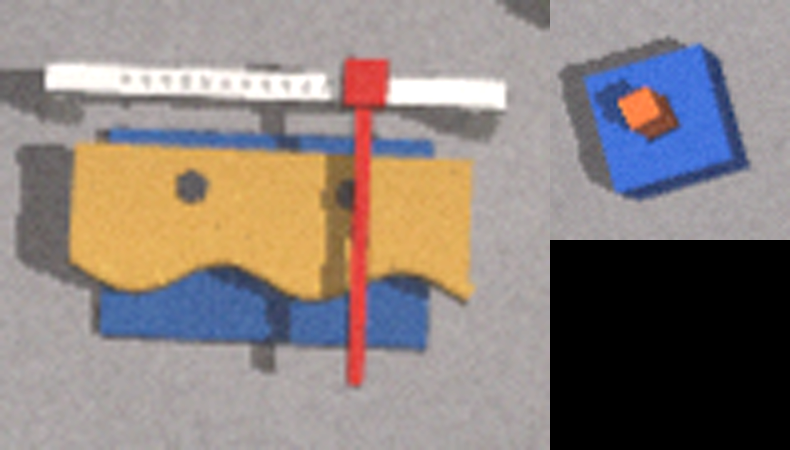

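The crop confirms it: the small fixture carries the red cursor bar (crop x≈358) on the right and the white rail (46,76)-(505,95). The holder has its orange handle top at about (641,107). Now measuring.

```bash
cat > m.py <<'E'
from h import *
from scipy.optimize import least_squares
c=lambda u,v:(u/5+255-.4,v/5+125-.4)
d=lambda u,v:((u-550)/4+150-.4,v/4+185-.4)
P=lambda l,z,f:np.array([atz("top",*f(*q),z)[:2] for q in l])
rail=P([(46,76),(505,95)],.074,c)
base=P([(100,335),(427,350)],.012,c)
v=rail[0]-rail[1];print("rail",rail,np.linalg.norm(v),"yaw",np.arctan2(v[1],v[0])-np.pi/2)
v2=base[0]-base[1];print("base",base,np.linalg.norm(v2),"yaw",np.arctan2(v2[1],v2[0])-np.pi/2)
yaw=np.arctan2(v[1],v[0])-np.pi/2
ex=np.array([np.cos(yaw),np.sin(yaw)]);ey=np.array([-ex[1],ex[0]])
print("org",rail.mean(0)-.1*ex,base.mean(0)+.02*ex)
O=(rail.mean(0)-.1*ex+base.mean(0)+.02*ex)/2
bar=P([(363,110),(355,384)],.085,c);print("bar f",[((q-O)@ex,(q-O)@ey) for q in bar])
E=P([(70,260),(100,279),(135,290),(170,282),(220,265),(260,276),(290,293),(315,299),(345,292),(400,273),(440,282),(470,300)],.05,c)
F=np.array([((q-O)@ex,(q-O)@ey) for q in E])
def res(p):
    e,t,y0=p;cs,sn=np.cos(t),np.sin(t)
    # plate coords about (e0,0): rotate back
    X=F-[e,y0];px=cs*X[:,0]+sn*X[:,1];py=-sn*X[:,0]+cs*X[:,1]
    return px-.008*np.sin(2*np.pi*py/.09)
s=least_squares(res,[0,0,0]);print("edge fit e,t,y0",s.x,s.fun.round(4));print(F.round(4))
hc=P([(585,75),(703,45),(745,165),(625,190)],.066,d);print("holder",hc.mean(0),[np.linalg.norm(hc[i]-hc[i-1]).round(4) for i in range(4)])
w=hc[0]-hc[1];print("holder yaw",np.arctan2(w[1],w[0]))
st=P([(617,95),(650,88),(663,118),(632,127)],.121,d);print("styl",st.mean(0))
for i in range(4):
    w=st[i]-st[i-1];print(np.linalg.norm(w),np.arctan2(w[1],w[0])%(np.pi/2))
# side cross-check
print("side proj stylus top",proj("side",[*hc.mean(0),.121]))
print(O,yaw)
E
python3 m.py
```

```text
rail [[ 0.66030391  0.06007896]
 [ 0.6470217  -0.1687378 ]] 0.22920192986270876 yaw -0.05798228500728997
base [[ 0.53852104  0.03607566]
 [ 0.52824    -0.1326592 ]] 0.16904778298662904 yaw -0.06085491073038418
org [ 0.55383086 -0.04853444] [ 0.55334691 -0.04945077]
bar f [(np.float64(0.08693579421946379), np.float64(-0.043082354144161124)), (np.float64(-0.04981357515191006), np.float64(-0.044082417186286346))]
edge fit e,t,y0 [ 0.00534131 -0.00161676 -0.00185292] [ 0.0006 -0.0005  0.0005  0.0004 -0.0006 -0.0005 -0.0004 -0.      0.0001
 -0.0007  0.0008  0.0003]
[[ 1.180e-02  9.970e-02]
 [ 2.800e-03  8.410e-02]
 [-2.100e-03  6.620e-02]
 [ 2.800e-03  4.880e-02]
 [ 1.260e-02  2.390e-02]
 [ 7.800e-03  3.600e-03]
 [-2.000e-04 -1.190e-02]
 [-2.700e-03 -2.460e-02]
 [ 1.500e-03 -3.950e-02]
 [ 1.240e-02 -6.680e-02]
 [ 8.700e-03 -8.710e-02]
 [ 1.000e-04 -1.024e-01]]
holder [0.47696182 0.2743642 ] [np.float64(0.0765), np.float64(0.0755), np.float64(0.0799), np.float64(0.0756)]
holder yaw 1.8085545848681501
styl [0.47783365 0.27749297]
0.021357145145782932 0.4437235615211422
0.020037829991702668 0.19696455959195514
0.01974945707879986 0.4133035435230643
0.019113314862932128 0.27138586493142003
side proj stylus top [265.75023481 273.49152078]
[ 0.55358888 -0.0489926 ] -0.05798228500728997
```

>>> arm_command(
  moves=[
    [[-0.045,-0.012,0.0],[0,0,0.13],0.0918],
    [[-0.09,-0.024,0.0],[0,0,0.26],0.0918],
    [[-0.135,-0.036,0.0],[0,0,0.39],0.0918],
    [[-0.18,-0.048,0.0],[0,0,0.52],0.0918],
    [[-0.225,-0.06,0.0],[0,0,0.65],0.0918],
  ],
)

```text
time: 0.6
tool_pos: [0.38, 0.3498, 0.2265]
tool_rot: [-3.141, -0.0, 2.114]
contact_force: [-0.0, 0.7, -0.1]
opening: 0.0918
grip_force: 0.0
```

```bash
cat >> h.py <<'E'
from scipy.spatial.transform import Rotation as Ro
def to(p,yaw):
    s=robot.observe();R=Ro.from_euler("xyz",s["tool_rot"]);T=Ro.from_euler("xyz",[np.pi,0,yaw])
    print("t",s["time"],"pos",s["tool_pos"].round(4),"rot",s["tool_rot"].round(3),"F",s["contact_force"].round(2),"open",round(s["opening"],4))
    print("shift",R.inv().apply(np.array(p)-s["tool_pos"]).round(4),"turn",(R.inv()*T).as_rotvec().round(4))
E
python3 -c "
from h import *
to([.4775,.276,.18],1.87)"
```

```text
t 0.6 pos [0.38   0.3498 0.2265] rot [-3.141 -0.     2.114] F [-0.    0.71 -0.06] open 0.0918
shift [-0.1135  0.0454  0.0465] turn [-0.0005 -0.      0.2437]
```

>>> arm_command(
  moves=[
    [[-0.04,0.016,0.012],[0,0,0.09],0.0918],
    [[-0.08,0.032,0.024],[0,0,0.17],0.0918],
    [[-0.1135,0.0454,0.036],[0,0,0.244],0.0918],
    [[-0.1135,0.0454,0.0465],[0,0,0.244],0.0918],
    [[-0.1135,0.0454,0.0465],[0,0,0.244],0.0918],
  ],
)

```text
time: 1.1
tool_pos: [0.4759, 0.277, 0.1782]
tool_rot: [-3.137, -0.0, 1.874]
contact_force: [-0.4, 0.4, -0.6]
opening: 0.0916
grip_force: 0.0
```

```bash
python3 -c "
from h import *
to([.4775,.276,.0755],1.87)
a=robot.read_camera('side')[:,:,::-1];b=robot.read_camera('top')[:,:,::-1]
z=lambda p:cv2.resize(p,(390,400),interpolation=cv2.INTER_CUBIC)
cv2.imwrite('pics/c2.png',cv2.convertScaleAbs(np.hstack([z(a[235:345,215:322]),z(b[180:250,145:213])]),alpha=1.6))"
```

```text
t 1.1 pos [0.4759 0.277  0.1782] rot [-3.137 -0.     1.874] F [-0.36  0.37 -0.64] open 0.0916
shift [-0.0014  0.0017  0.1027] turn [-0.0044 -0.      0.0037]
```

View pics/c2.png

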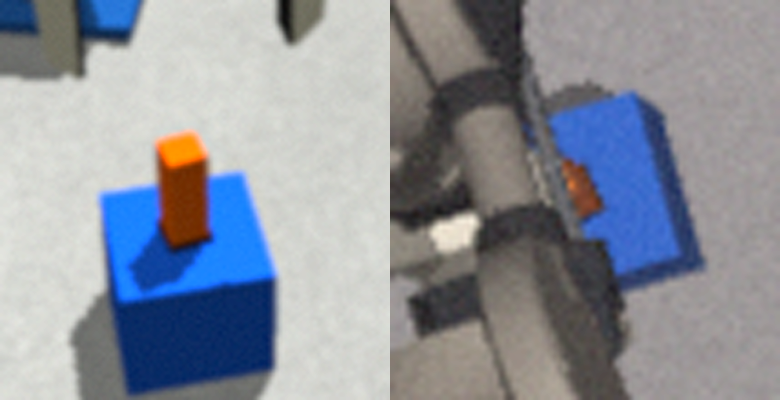

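The side crop shows the open fingers straddling the handle (finger tips at x≈60 and 295, handle at 185), and the yaw matches. I'll descend and grip.

>>> arm_command(
  moves=[
    [[0,0,0.035],[0,0,0],0.0918],
    [[0,0,0.07],[0,0,0],0.0918],
    [[0,0,0.1],[0,0,0],0.0918],
    [[0,0,0.103],[0,0,0],0.0918],
    [[0,0,0.104],[0,0,0],0.0918],
  ],
)

```text
time: 1.7
tool_pos: [0.4764, 0.2789, 0.077]
tool_rot: [3.141, -0.0, 1.877]
contact_force: [-0.1, -0.5, 0.0]
opening: 0.0917
grip_force: 0.0
```

>>> arm_command(
  moves=[
    [[0,0,0],[0,0,0],0.06],
    [[0,0,0],[0,0,0],0.03],
    [[0,0,0],[0,0,0],0.01],
    [[0,0,0],[0,0,0],0.01],
    [[0,0,0],[0,0,0],0.01],
  ],
  squeeze=40,
)

```text
time: 2.2
tool_pos: [0.477, 0.278, 0.0766]
tool_rot: [3.141, -0.0, 1.875]
contact_force: [0.8, -0.1, 0.5]
opening: 0.0565
grip_force: 0.0
```

>>> arm_command(
  moves=[
    [[0,0,0],[0,0,0],0.01],
    [[0,0,0],[0,0,0],0.01],
    [[0,0,0],[0,0,0],0.01],
    [[0,0,0],[0,0,0],0.01],
    [[0,0,0],[0,0,0],0.01],
  ],
)

```text
time: 2.7
tool_pos: [0.4769, 0.2779, 0.0762]
tool_rot: [3.141, -0.0, 1.875]
contact_force: [0.5, -0.2, 0.1]
opening: 0.0199
grip_force: 39.8
```

>>> arm_command(
  moves=[
    [[0,0,-0.025],[0,0,0],0.01],
    [[0,0,-0.05],[0,0,0],0.01],
    [[0,0,-0.075],[0,0,0],0.01],
    [[0,0,-0.1],[0,0,0],0.01],
    [[0,0,-0.11],[0,0,0],0.01],
  ],
)

```text
time: 3.2
tool_pos: [0.4776, 0.2783, 0.1885]
tool_rot: [3.138, -0.0, 1.875]
contact_force: [-0.4, -0.3, -1.1]
opening: 0.0199
grip_force: 39.8
```

```bash
cat >> h.py <<'E'
O=np.array([.5536,-.0490]);YAW=-.0585
EX=np.array([np.cos(YAW),np.sin(YAW)]);EY=np.array([-EX[1],EX[0]])
W=lambda x,y:O+x*EX+y*EY
def fx(p): q=np.array(p[:2])-O; return np.array([q@EX,q@EY])
# path of stylus centre (fixture coordinates, just touching)
e,t,y0=.0053,-.0016,-.0019
s=np.linspace(-.1,.1,4001);g=.008*np.sin(2*np.pi*s/.09);gp=.008*2*np.pi/.09*np.cos(2*np.pi*s/.09)
n=np.hypot(1,gp);px=g-.004/n;py=s+.004*gp/n
path=np.c_[e+px*np.cos(t)-py*np.sin(t),y0+px*np.sin(t)+py*np.cos(t)]
X=lambda y:np.interp(y,path[:,1],path[:,0])
E
python3 -c "
from h import *
to([*W(-.03,-.06),.18],np.pi/2+YAW)
for y in range(-62,72,2): print(y,round(X(y/1000)*1000,2),end=' | ')"
```

```text
t 3.2 pos [0.4776 0.2783 0.1885] rot [ 3.138 -0.     1.875] F [-0.43 -0.25 -1.08] open 0.0199
shift [-0.3805 -0.0748  0.0081] turn [ 0.0036 -0.0011  0.3625]
-62 7.99 | -60 7.29 | -58 6.47 | -56 5.54 | -54 4.54 | -52 3.47 | -50 2.37 | -48 1.26 | -46 0.16 | -44 -0.91 | -42 -1.94 | -40 -2.9 | -38 -3.77 | -36 -4.55 | -34 -5.23 | -32 -5.78 | -30 -6.22 | -28 -6.52 | -26 -6.69 | -24 -6.73 | -22 -6.64 | -20 -6.41 | -18 -6.05 | -16 -5.56 | -14 -4.95 | -12 -4.22 | -10 -3.4 | -8 -2.48 | -6 -1.49 | -4 -0.43 | -2 0.66 | 0 1.78 | 2 2.9 | 4 3.99 | 6 5.05 | 8 6.03 | 10 6.92 | 12 7.7 | 14 8.35 | 16 8.85 | 18 9.18 | 20 9.33 | 22 9.29 | 24 9.08 | 26 8.68 | 28 8.13 | 30 7.43 | 32 6.61 | 34 5.69 | 36 4.68 | 38 3.62 | 40 2.52 | 42 1.41 | 44 0.3 | 46 -0.77 | 48 -1.79 | 50 -2.75 | 52 -3.63 | 54 -4.41 | 56 -5.08 | 58 -5.64 | 60 -6.07 | 62 -6.38 | 64 -6.55 | 66 -6.59 | 68 -6.49 | 70 -6.26 |
```

>>> arm_command(
  moves=[
    [[-0.038,-0.0075,0],[0,0,0.036],0.01],
    [[-0.076,-0.015,0],[0,0,0.072],0.01],
    [[-0.114,-0.0225,0],[0,0,0.109],0.01],
    [[-0.152,-0.03,0],[0,0,0.145],0.01],
    [[-0.19,-0.0374,0],[0,0,0.181],0.01],
  ],
)

```text
time: 3.7
tool_pos: [0.4975, 0.084, 0.1854]
tool_rot: [-3.14, -0.0, 1.693]
contact_force: [0.3, -0.6, -1.1]
opening: 0.0199
grip_force: 39.8
```

```bash
python3 -c "
from h import *
to([*W(-.03,-.06),.18],np.pi/2+YAW)"
```

```text
t 3.7 pos [0.4975 0.084  0.1854] rot [-3.14  -0.     1.693] F [ 0.33 -0.59 -1.09] open 0.0199
shift [-0.1924 -0.0007  0.0054] turn [-1.200e-03 -1.000e-04  1.802e-01]
```

>>> arm_command(
  moves=[
    [[-0.05,0,0],[0,0,0.05],0.01],
    [[-0.1,0,0],[0,0,0.1],0.01],
    [[-0.145,-0.001,0],[0,0,0.14],0.01],
    [[-0.18,-0.001,0.003],[0,0,0.18],0.01],
    [[-0.193,-0.001,0.005],[0,0,0.18],0.01],
  ],
)

```text
time: 4.2
tool_pos: [0.5204, -0.1093, 0.1801]
tool_rot: [-3.141, 0.0, 1.51]
contact_force: [1.0, 0.6, -0.3]
opening: 0.02
grip_force: 39.8
```

>>> arm_command(
  moves=[
    [[0,0,0],[0,0,0],0.01],
    [[0,0,0],[0,0,0],0.01],
    [[0,0,0],[0,0,0],0.01],
    [[0,0,0],[0,0,0],0.01],
    [[0,0,0],[0,0,0],0.01],
  ],
)

```text
time: 4.7
tool_pos: [0.5207, -0.1052, 0.1814]
tool_rot: [3.141, -0.0, 1.515]
contact_force: [-0.3, -0.5, -1.2]
opening: 0.0196
grip_force: 39.8
```

```bash
python3 -c "
from h import *
to([*W(-.03,-.06),.10],np.pi/2+YAW)"
```

```text
t 4.7 pos [ 0.5207 -0.1052  0.1814] rot [ 3.141 -0.     1.515] F [-0.26 -0.45 -1.22] open 0.0196
shift [-0.002  -0.0005  0.0814] turn [ 0.0004 -0.0001  0.0032]
```

>>> arm_command(
  moves=[
    [[-0.001,0,0.025],[0,0,0.003],0.01],
    [[-0.002,0,0.05],[0,0,0.003],0.01],
    [[-0.002,0,0.075],[0,0,0.003],0.01],
    [[-0.002,0,0.08],[0,0,0.003],0.01],
    [[-0.002,0,0.081],[0,0,0.003],0.01],
  ],
)

```text
time: 5.2
tool_pos: [0.5204, -0.1078, 0.1]
tool_rot: [-3.141, -0.0, 1.511]
contact_force: [-0.2, -1.0, -1.0]
opening: 0.0198
grip_force: 39.8
```

```bash
python3 -c "
from h import *
a=robot.read_camera('side')[:,:,::-1];b=robot.read_camera('top')[:,:,::-1]
z=lambda p:cv2.resize(p,(390,400),interpolation=cv2.INTER_CUBIC)
F=[]
for i in range(8):
  robot.read_camera('top');F.append(robot.observe()['contact_force'])
print(np.mean(F,0),np.std(F,0))
p=robot.observe()['tool_pos'];print(fx(p),p[2])
cv2.imwrite('pics/c3.png',cv2.convertScaleAbs(np.hstack([z(a[160:260,185:285]),z(b[125:225,260:360])]),alpha=1.6))"
```

```text
[ 0.0805781   0.0039153  -0.79799616] [0.52351131 0.24868939 0.52476133]
[-0.02939138 -0.06111229] 0.10057306652024406
```

View pics/c3.png

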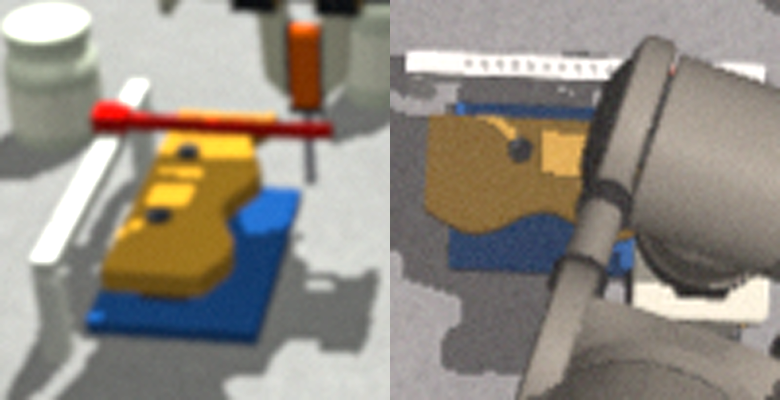

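The side crop shows the stylus hanging behind the red bar (shank at ≈(308,150)) and clear of the plate's edge. I'll approach the edge.

>>> arm_command(
  moves=[
    [[0,0.01,0],[0,0,0],0.01],
    [[0,0.02,0],[0,0,0],0.01],
    [[0,0.03,0],[0,0,0],0.01],
    [[0,0.033,0],[0,0,0],0.01],
    [[0,0.033,0],[0,0,0],0.01],
  ],
)

```text
time: 6.2
tool_pos: [0.554, -0.1102, 0.0999]
tool_rot: [-3.141, -0.0, 1.511]
contact_force: [1.2, -0.1, -1.3]
opening: 0.0197
grip_force: 39.8
```

```bash
cat >> h.py <<'E'
def rd(k=8):
    F=[];p=[]
    for i in range(k):
        robot.read_camera('top');s=robot.observe();F.append(s["contact_force"]);p.append(s["tool_pos"])
    F=np.mean(F,0);p=np.mean(p,0);q=fx(p)
    print("t",round(s["time"],2),"fix mm",(q*1000).round(2),"z",p[2].round(4),"F",(F[:2]@EX).round(2),(F[:2]@EY).round(2),F[2].round(2),"touch x",round(X(q[1])*1000,2),"rot",s["tool_rot"].round(3))
E
python3 -c "
from h import *
rd()"
```

```text
t 6.6 fix mm [  3.24 -61.05] z 0.1001 F -0.24 0.23 -0.95 touch x 7.67 rot [ 3.142 -0.     1.511]
```

>>> arm_command(
  moves=[
    [[0,0.001,0],[0,0,0],0.01],
    [[0,0.002,0],[0,0,0],0.01],
    [[0,0.003,0],[0,0,0],0.01],
    [[0,0.0035,0],[0,0,0],0.01],
    [[0,0.0035,0],[0,0,0],0.01],
  ],
)

```text
time: 7.1
tool_pos: [0.557, -0.1104, 0.1002]
tool_rot: [3.142, -0.0, 1.511]
contact_force: [-0.8, -0.2, -0.7]
opening: 0.0199
grip_force: 39.8
```

```bash
python3 -c "
from h import *
rd()"
```

```text
t 7.5 fix mm [  6.94 -61.1 ] z 0.1002 F -0.08 0.11 -0.56 touch x 7.69 rot [ 3.142 -0.     1.511]
```

>>> arm_command(
  moves=[
    [[0,0.0005,0],[0,0,0],0.01],
    [[0,0.001,0],[0,0,0],0.01],
    [[0,0.0012,0],[0,0,0],0.01],
    [[0,0.0012,0],[0,0,0],0.01],
    [[0,0.0012,0],[0,0,0],0.01],
  ],
)

```text
time: 8.0
tool_pos: [0.558, -0.1105, 0.1001]
tool_rot: [-3.141, -0.0, 1.511]
contact_force: [-0.3, -0.3, -0.3]
opening: 0.0198
grip_force: 39.8
```

```bash
python3 -c "
from h import *
rd()"
```

```text
t 8.4 fix mm [  8.02 -61.1 ] z 0.1001 F -1.22 -0.07 -0.78 touch x 7.69 rot [-3.141 -0.     1.511]
```

>>> arm_command(
  moves=[
    [[0,0.0003,0],[0,0,0],0.01],
    [[0,0.0006,0],[0,0,0],0.01],
    [[0,0.0006,0],[0,0,0],0.01],
    [[0,0.0006,0],[0,0,0],0.01],
    [[0,0.0006,0],[0,0,0],0.01],
  ],
)

```text
time: 8.9
tool_pos: [0.5586, -0.1105, 0.1001]
tool_rot: [-3.141, -0.0, 1.511]
contact_force: [-3.7, 0.4, -0.5]
opening: 0.0196
grip_force: 39.8
```

```bash
python3 -c "
from h import *
rd()
y0=-.0611
for y in np.arange(-.0611,.070,.002): print(round((y-y0)*1000),round((X(y)-X(y0))*1000,1),end=' | ')"
```

```text
t 9.3 fix mm [  8.61 -61.09] z 0.1001 F -3.45 -0.34 -0.63 touch x 7.69 rot [-3.141 -0.     1.511]
0 0.0 | 2 -0.8 | 4 -1.6 | 6 -2.6 | 8 -3.6 | 10 -4.7 | 12 -5.8 | 14 -6.9 | 16 -8.0 | 18 -9.1 | 20 -10.1 | 22 -11.0 | 24 -11.8 | 26 -12.6 | 28 -13.2 | 30 -13.7 | 32 -14.1 | 34 -14.3 | 36 -14.4 | 38 -14.4 | 40 -14.2 | 42 -14.0 | 44 -13.5 | 46 -13.0 | 48 -12.3 | 50 -11.6 | 52 -10.7 | 54 -9.7 | 56 -8.7 | 58 -7.6 | 60 -6.5 | 62 -5.4 | 64 -4.3 | 66 -3.2 | 68 -2.2 | 70 -1.2 | 72 -0.4 | 74 0.3 | 76 0.9 | 78 1.3 | 80 1.6 | 82 1.6 | 84 1.5 | 86 1.2 | 88 0.8 | 90 0.1 | 92 -0.6 | 94 -1.5 | 96 -2.4 | 98 -3.5 | 100 -4.6 | 102 -5.7 | 104 -6.8 | 106 -7.9 | 108 -8.9 | 110 -9.9 | 112 -10.8 | 114 -11.7 | 116 -12.4 | 118 -13.0 | 120 -13.5 | 122 -13.9 | 124 -14.2 | 126 -14.3 | 128 -14.3 | 130 -14.1 |
```

>>> arm_command(
  moves=[
    [[0.002,-0.0008,0],[0,0,0],0.01],
    [[0.004,-0.0016,0],[0,0,0],0.01],
    [[0.006,-0.0026,0],[0,0,0],0.01],
    [[0.008,-0.0036,0],[0,0,0],0.01],
    [[0.008,-0.0036,0],[0,0,0],0.01],
  ],
)

```text
time: 9.8
tool_pos: [0.5556, -0.1021, 0.1003]
tool_rot: [3.141, -0.0, 1.511]
contact_force: [-3.1, -1.5, -0.4]
opening: 0.0195
grip_force: 39.9
```

```bash
python3 -c "
from h import *
rd()"
```

```text
t 10.2 fix mm [  5.14 -52.95] z 0.1002 F -3.09 -1.71 -0.01 touch x 3.98 rot [ 3.142 -0.     1.511]
```

>>> arm_command(
  moves=[
    [[0.002,-0.001,0],[0,0,0],0.01],
    [[0.004,-0.0021,0],[0,0,0],0.01],
    [[0.006,-0.0032,0],[0,0,0],0.01],
    [[0.008,-0.0043,0],[0,0,0],0.01],
    [[0.01,-0.0054,0],[0,0,0],0.01],
  ],
)

```text
time: 10.7
tool_pos: [0.5508, -0.0919, 0.1002]
tool_rot: [3.141, 0.0, 1.511]
contact_force: [-2.3, -4.4, -1.4]
opening: 0.0199
grip_force: 39.9
```

```bash
python3 -c "
from h import *
rd(6)"
```

```text
t 11.0 fix mm [ -0.39 -42.69] z 0.1002 F -2.64 -2.11 -0.14 touch x -1.59 rot [-3.141e+00 -1.000e-03  1.511e+00]
```

>>> arm_command(
  moves=[
    [[0.002,-0.0008,0],[0,0,0],0.01],
    [[0.004,-0.0016,0],[0,0,0],0.01],
    [[0.006,-0.0024,0],[0,0,0],0.01],
    [[0.008,-0.0032,0],[0,0,0],0.01],
    [[0.01,-0.0038,0],[0,0,0],0.01],
  ],
)

```text
time: 11.5
tool_pos: [0.5474, -0.0819, 0.1001]
tool_rot: [-3.141, 0.0, 1.511]
contact_force: [-3.9, -3.9, -0.7]
opening: 0.0196
grip_force: 39.9
```

```bash
python3 -c "
from h import *
rd(6)"
```

```text
t 11.8 fix mm [ -4.31 -32.87] z 0.1001 F -3.61 -2.07 -0.19 touch x -5.55 rot [-3.141 -0.     1.511]
```

>>> arm_command(
  moves=[
    [[0.002,-0.0005,0],[0,0,0],0.01],
    [[0.004,-0.0009,0],[0,0,0],0.01],
    [[0.006,-0.0011,0],[0,0,0],0.01],
    [[0.008,-0.0012,0],[0,0,0],0.01],
    [[0.01,-0.0012,0],[0,0,0],0.01],
  ],
)

```text
time: 12.3
tool_pos: [0.5469, -0.0716, 0.1001]
tool_rot: [-3.141, -0.0, 1.511]
contact_force: [-4.8, -2.8, -1.1]
opening: 0.0201
grip_force: 39.9
```

```bash
python3 -c "
from h import *
rd(6)"
```

```text
t 12.6 fix mm [ -5.45 -22.7 ] z 0.1001 F -4.27 -1.47 -0.79 touch x -6.69 rot [-3.141e+00 -1.000e-03  1.511e+00]
```

>>> arm_command(
  moves=[
    [[0.002,0.0001,0],[0,0,0],0.01],
    [[0.004,0.0003,0],[0,0,0],0.01],
    [[0.006,0.0007,0],[0,0,0],0.01],
    [[0.008,0.0013,0],[0,0,0],0.01],
    [[0.01,0.002,0],[0,0,0],0.01],
  ],
)

```text
time: 13.1
tool_pos: [0.5494, -0.0616, 0.1001]
tool_rot: [-3.141, -0.0, 1.511]
contact_force: [-4.8, -0.6, -0.9]
opening: 0.0199
grip_force: 39.9
```

```bash
python3 -c "
from h import *
rd(6)"
```

```text
t 13.4 fix mm [ -3.38 -12.61] z 0.1001 F -4.72 0.61 -0.96 touch x -4.46 rot [-3.141e+00 -1.000e-03  1.511e+00]
```

>>> arm_command(
  moves=[
    [[0.002,0.0006,0],[0,0,0],0.01],
    [[0.004,0.0014,0],[0,0,0],0.01],
    [[0.006,0.0023,0],[0,0,0],0.01],
    [[0.008,0.0033,0],[0,0,0],0.01],
    [[0.01,0.0044,0],[0,0,0],0.01],
  ],
)

```text
time: 13.9
tool_pos: [0.5544, -0.0522, 0.1001]
tool_rot: [-3.141, 0.0, 1.511]
contact_force: [-4.9, 0.5, -1.2]
opening: 0.0198
grip_force: 39.9
```

```bash
python3 -c "
from h import *
rd(6)"
```

```text
t 14.2 fix mm [ 1.14 -2.89] z 0.1001 F -4.98 1.29 -1.11 touch x 0.17 rot [-3.141e+00 -1.000e-03  1.511e+00]
```

>>> arm_command(
  moves=[
    [[0.002,0.0009,0],[0,0,0],0.01],
    [[0.004,0.0019,0],[0,0,0],0.01],
    [[0.006,0.0029,0],[0,0,0],0.01],
    [[0.008,0.0039,0],[0,0,0],0.01],
    [[0.01,0.0049,0],[0,0,0],0.01],
  ],
)

```text
time: 14.7
tool_pos: [0.5602, -0.0427, 0.1003]
tool_rot: [3.141, 0.0, 1.511]
contact_force: [-4.2, -0.6, -1.0]
opening: 0.0198
grip_force: 39.9
```

```bash
python3 -c "
from h import *
rd(6)"
```

```text
t 15.0 fix mm [6.34 7.01] z 0.1003 F -4.02 0.25 -0.91 touch x 5.55 rot [ 3.141 -0.     1.511]
```

>>> arm_command(
  moves=[
    [[0.002,0.0009,0],[0,0,0],0.01],
    [[0.004,0.0017,0],[0,0,0],0.01],
    [[0.006,0.0024,0],[0,0,0],0.01],
    [[0.008,0.003,0],[0,0,0],0.01],
    [[0.01,0.0034,0],[0,0,0],0.01],
  ],
)

```text
time: 15.5
tool_pos: [0.5644, -0.0327, 0.1003]
tool_rot: [3.141, 0.0, 1.511]
contact_force: [-4.8, -1.4, -0.5]
opening: 0.0195
grip_force: 39.9
```

```bash
python3 -c "
from h import *
rd(6)"
```

```text
t 15.8 fix mm [ 9.8  17.14] z 0.1003 F -3.46 -0.14 -0.49 touch x 9.06 rot [ 3.141 -0.     1.511]
```

>>> arm_command(
  moves=[
    [[0.002,0.0003,0],[0,0,0],0.01],
    [[0.004,0.0003,0],[0,0,0],0.01],
    [[0.006,0.0002,0],[0,0,0],0.01],
    [[0.008,-0.0001,0],[0,0,0],0.01],
    [[0.01,-0.0005,0],[0,0,0],0.01],
  ],
)

```text
time: 16.3
tool_pos: [0.5646, -0.0228, 0.1004]
tool_rot: [3.141, 0.0, 1.511]
contact_force: [-2.0, -2.9, -0.9]
opening: 0.02
grip_force: 39.9
```

```bash
python3 -c "
from h import *
rd(6)"
```

```text
t 16.6 fix mm [ 9.25 27.09] z 0.1003 F -2.27 -1.64 -0.14 touch x 8.4 rot [ 3.141 -0.     1.511]
```

>>> arm_command(
  moves=[
    [[0.002,-0.0004,0],[0,0,0],0.01],
    [[0.004,-0.0011,0],[0,0,0],0.01],
    [[0.006,-0.0019,0],[0,0,0],0.01],
    [[0.008,-0.0028,0],[0,0,0],0.01],
    [[0.01,-0.0038,0],[0,0,0],0.01],
  ],
)

```text
time: 17.1
tool_pos: [0.5611, -0.0124, 0.1003]
tool_rot: [3.141, 0.0, 1.511]
contact_force: [-2.6, -3.9, -1.1]
opening: 0.0199
grip_force: 39.9
```

```bash
python3 -c "
from h import *
rd(6)"
```

```text
t 17.4 fix mm [ 5.17 37.22] z 0.1002 F -2.06 -1.54 -0.35 touch x 4.04 rot [-3.141e+00 -1.000e-03  1.511e+00]
```

>>> arm_command(
  moves=[
    [[0.002,-0.0008,0],[0,0,0],0.01],
    [[0.004,-0.0018,0],[0,0,0],0.01],
    [[0.006,-0.0028,0],[0,0,0],0.01],
    [[0.008,-0.0038,0],[0,0,0],0.01],
    [[0.01,-0.0048,0],[0,0,0],0.01],
  ],
)

```text
time: 17.9
tool_pos: [0.5566, -0.0021, 0.1002]
tool_rot: [-3.141, 0.0, 1.511]
contact_force: [-3.0, -4.2, -0.8]
opening: 0.0197
grip_force: 39.9
```

```bash
python3 -c "
from h import *
rd(6)"
```

```text
t 18.2 fix mm [ 0.19 47.25] z 0.1002 F -2.83 -2.39 -0.78 touch x -1.42 rot [-3.141e+00 -1.000e-03  1.511e+00]
```

>>> arm_command(
  moves=[
    [[0.002,-0.0009,0],[0,0,0],0.01],
    [[0.004,-0.0017,0],[0,0,0],0.01],
    [[0.006,-0.0026,0],[0,0,0],0.01],
    [[0.008,-0.0033,0],[0,0,0],0.01],
    [[0.01,-0.0039,0],[0,0,0],0.01],
  ],
)

```text
time: 18.7
tool_pos: [0.5533, 0.0078, 0.1001]
tool_rot: [-3.141, 0.0, 1.511]
contact_force: [-3.5, -2.7, -0.8]
opening: 0.0201
grip_force: 39.9
```

```bash
python3 -c "
from h import *
rd(6)"
```

```text
t 19.0 fix mm [-3.69 57.03] z 0.1001 F -3.83 -2.73 -0.53 touch x -5.38 rot [-3.141 -0.     1.511]
```

>>> arm_command(
  moves=[
    [[0.002,-0.0006,0],[0,0,0],0.01],
    [[0.004,-0.001,0],[0,0,0],0.01],
    [[0.006,-0.0013,0],[0,0,0],0.01],
    [[0.008,-0.0014,0],[0,0,0],0.01],
    [[0.01,-0.0014,0],[0,0,0],0.01],
  ],
)

```text
time: 19.5
tool_pos: [0.5526, 0.0181, 0.1001]
tool_rot: [-3.141, 0.0, 1.511]
contact_force: [-5.2, -2.9, -0.8]
opening: 0.0195
grip_force: 39.9
```

```bash
python3 -c "
from h import *
rd(4)
s=robot.read_camera('side')[:,:,::-1]
cv2.imwrite('pics/c4.png',cv2.convertScaleAbs(cv2.resize(s[150:270,175:295],(600,600),interpolation=cv2.INTER_CUBIC),alpha=1.6))
for c in(.110,.115,.120,.125):
  print(c,*[((proj('side',[*W(x,c-.045),.085])-[175,150])*5).round() for x in(-.05,.08)])
"
```

```text
t 19.7 fix mm [-5.   67.25] z 0.1001 F -4.24 -1.43 -0.55 touch x -6.54 rot [-3.141e+00 -1.000e-03  1.511e+00]
0.11 [444. 315.] [175. 299.]
0.115 [442. 320.] [172. 305.]
0.12 [441. 326.] [169. 310.]
0.125 [439. 332.] [166. 316.]
```

View pics/c4.png

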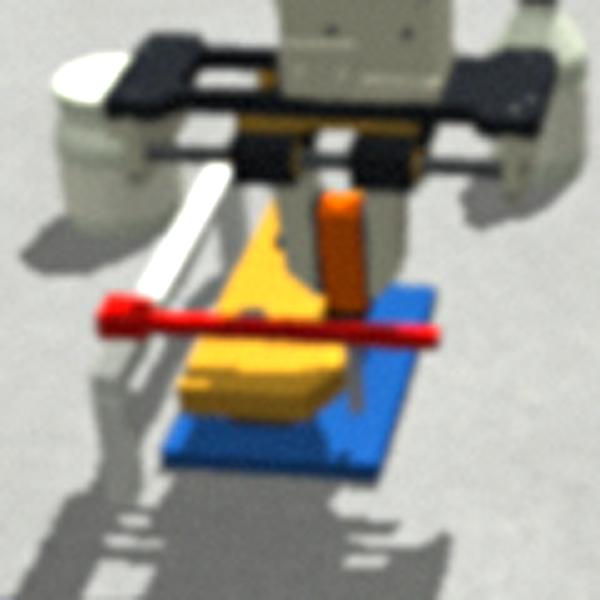

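The bar's free end is at (438,333), which fits 0.120 m of travel, and the stylus is still behind it on the edge. Now I'll retreat and lift.

>>> arm_command(
  moves=[
    [[-0.002,-0.006,0],[0,0,0],0.01],
    [[-0.006,-0.015,0],[0,0,0],0.01],
    [[-0.008,-0.02,-0.02],[0,0,0],0.01],
    [[-0.008,-0.02,-0.055],[0,0,0],0.01],
    [[-0.008,-0.02,-0.085],[0,0,0],0.01],
  ],
)

```text
time: 20.25
tool_pos: [0.5324, 0.011, 0.1869]
tool_rot: [3.139, -0.0, 1.51]
contact_force: [1.7, -0.1, -1.4]
opening: 0.0198
grip_force: 39.8
```

```bash
python3 -c "
from h import *
rd(2)
to([.4769,.2779,.185],1.875)"
```

```text
t 20.35 fix mm [-22.1   58.63] z 0.191 F 1.71 -0.51 1.66 touch x -5.79 rot [3.131 0.    1.511]
t 20.35 pos [0.5349 0.0108 0.19  ] rot [3.131 0.    1.511] F [ 0.33 -0.48  0.06] open 0.02
shift [ 0.2631 -0.074   0.0041] turn [ 0.0106  0.0022 -0.3644]
```

>>> arm_command(
  moves=[
    [[0.036,-0.01,0],[0,0,-0.05],0.01],
    [[0.072,-0.02,0],[0,0,-0.1],0.01],
    [[0.108,-0.03,0],[0,0,-0.15],0.01],
    [[0.144,-0.04,0],[0,0,-0.2],0.01],
    [[0.18,-0.05,0],[0,0,-0.25],0.01],
  ],
)

```text
time: 20.85
tool_pos: [0.4927, 0.1952, 0.1848]
tool_rot: [3.141, -0.0, 1.762]
contact_force: [0.6, 1.3, -0.2]
opening: 0.0199
grip_force: 39.8
```

```bash
python3 -c "
from h import *
rd(2)
to([.4769,.2779,.185],1.875)"
```

```text
t 20.95 fix mm [-76.45 243.69] z 0.1849 F -1.89 2.02 -0.77 touch x 6.93 rot [ 3.141e+00 -2.000e-03  1.766e+00]
t 20.95 pos [0.4919 0.1975 0.1848] rot [ 3.141e+00 -2.000e-03  1.766e+00] F [ 0.07 -0.55 -0.66] open 0.0197
shift [ 0.0818  0.0009 -0.    ] turn [ 0.0008 -0.0017 -0.1089]
```

>>> arm_command(
  moves=[
    [[0.03,0,0],[0,0,-0.04],0.01],
    [[0.06,0,0],[0,0,-0.08],0.01],
    [[0.076,0.001,0],[0,0,-0.109],0.01],
    [[0.082,0.001,0],[0,0,-0.109],0.01],
    [[0.082,0.001,0],[0,0,-0.109],0.01],
  ],
)

```text
time: 21.45
tool_pos: [0.4788, 0.2744, 0.185]
tool_rot: [3.142, 0.0, 1.87]
contact_force: [-0.3, -0.6, -1.6]
opening: 0.0199
grip_force: 39.8
```

```bash
python3 -c "
from h import *
rd(6)
to([.4769,.2779,.185],1.875)
s=robot.read_camera('side')[:,:,::-1]
cv2.imwrite('pics/c5.png',cv2.convertScaleAbs(cv2.resize(s[210:350,205:345],(600,600),interpolation=cv2.INTER_CUBIC),alpha=1.6))
p=robot.observe()['tool_pos']
for dz in(.01,-.0145,-.0702): print(((proj('side',p+[0,0,dz])-[205,210])*600/140).round())
"
```

```text
t 21.75 fix mm [-93.31 317.78] z 0.1852 F -0.1 -0.02 -0.98 touch x 6.93 rot [3.141 0.    1.868]
t 21.75 pos [0.479  0.2738 0.1853] rot [3.141 0.    1.868] F [-0.08 -0.31 -1.36] open 0.0198
shift [ 0.0045 -0.0008  0.0003] turn [ 0.0001  0.0001 -0.0066]
[249. 121.]
[251. 173.]
[256. 282.]
```

View pics/c5.png

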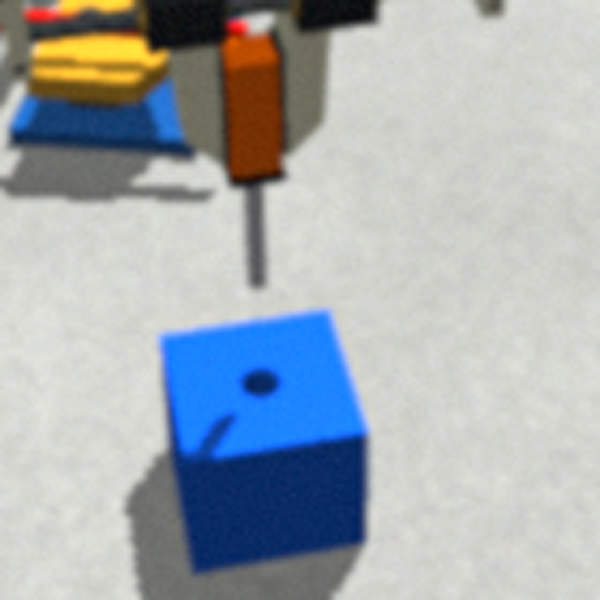

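Side crop: tip at (257,286), predicted (256,282), so the stylus is still straight in the grip. The hole is at (260,382). I'll locate it and correct the position.

```bash
python3 -c "
from h import *
k=140/600
print(atz('side',205+260*k,210+382*k,.066), atz('side',205+257*k,210+284*k,.115))
to([.4769,.2775,.14],1.87)"
```

```text
[0.47816876 0.28017159 0.066     ] [0.4784664  0.27478228 0.115     ]
t 21.8 pos [0.479  0.274  0.1853] rot [3.141 0.    1.869] F [-0.4   0.14 -1.06] open 0.0198
shift [ 0.004  -0.001   0.0453] turn [ 0.0002  0.     -0.0013]
```

>>> arm_command(
  moves=[
    [[0.0044,-0.0003,0.015],[0,0,0],0.01],
    [[0.0044,-0.0003,0.03],[0,0,0],0.01],
    [[0.0044,-0.0003,0.042],[0,0,0],0.01],
    [[0.0044,-0.0003,0.05],[0,0,0],0.01],
    [[0.0044,-0.0003,0.058],[0,0,0],0.01],
  ],
)

```text
time: 22.3
tool_pos: [0.4773, 0.2787, 0.1268]
tool_rot: [3.141, -0.0, 1.87]
contact_force: [0.7, -0.1, -0.4]
opening: 0.0201
grip_force: 39.8
```

```bash
python3 -c "
from h import *
rd(4);to([.4769,.2779,.0765],1.87)"
```

```text
t 22.5 fix mm [-95.67 322.55] z 0.1266 F -0.6 -0.07 -1.17 touch x 6.93 rot [ 3.141 -0.     1.87 ]
t 22.5 pos [0.4773 0.2788 0.1274] rot [ 3.141 -0.     1.87 ] F [-1.07  0.17 -0.85] open 0.0194
shift [-0.0007 -0.0007  0.0509] turn [ 0.0003 -0.0001 -0.0003]
```

Tip is about 10 mm into the hole with no contact force, so I'll continue down.

>>> arm_command(
  moves=[
    [[0,0,0.012],[0,0,0],0.01],
    [[0,0,0.024],[0,0,0],0.01],
    [[0,0,0.036],[0,0,0],0.01],
    [[0,0,0.045],[0,0,0],0.01],
    [[0,0,0.0495],[0,0,0],0.01],
  ],
)

```text
time: 23.0
tool_pos: [0.4765, 0.2785, 0.0762]
tool_rot: [-3.139, 0.0, 1.87]
contact_force: [-0.3, -0.4, 0.9]
opening: 0.0196
grip_force: 39.8
```

```bash
python3 -c "
from h import *
rd(6)"
```

```text
t 23.3 fix mm [-95.51 322.75] z 0.0774 F -0.26 -0.12 -0.61 touch x 6.93 rot [ 3.141 -0.     1.87 ]
```

>>> arm_command(
  moves=[
    [[0,0,0.0005],[0,0,0],0.01],
    [[0,0,0.001],[0,0,0],0.01],
    [[0,0,0.001],[0,0,0],0.02],
    [[0,0,0.001],[0,0,0],0.03],
    [[0,0,0.001],[0,0,0],0.05],
  ],
)

```text
time: 23.8
tool_pos: [0.4773, 0.2788, 0.0769]
tool_rot: [3.141, -0.0, 1.87]
contact_force: [-0.3, 0.0, 0.4]
opening: 0.0316
grip_force: 0.0
```

>>> arm_command(
  moves=[
    [[0,0,0],[0,0,0],0.09],
    [[0,0,0],[0,0,0],0.09],
    [[0,0,0],[0,0,0],0.09],
    [[0,0,0],[0,0,0],0.09],
    [[0,0,0],[0,0,0],0.09],
  ],
)

```text
time: 24.3
tool_pos: [0.4771, 0.2788, 0.0767]
tool_rot: [3.142, -0.0, 1.87]
contact_force: [-0.1, -0.0, -0.1]
opening: 0.0709
grip_force: 0.0
```

>>> arm_command(
  moves=[
    [[0,0,-0.02],[0,0,0],0.09],
    [[0,0,-0.045],[0,0,0],0.09],
    [[0,0,-0.075],[0,0,0],0.09],
    [[0,0,-0.1],[0,0,0],0.09],
    [[0,0,-0.12],[0,0,0],0.09],
  ],
)

```text
time: 24.8
tool_pos: [0.4774, 0.2789, 0.1985]
tool_rot: [3.14, -0.0, 1.87]
contact_force: [-0.0, 0.4, -0.3]
opening: 0.09
grip_force: 0.0
```

```bash
python3 -c "
from h import *
rd(6)
s=robot.read_camera('side')[:,:,::-1]
cv2.imwrite('pics/c6.png',cv2.convertScaleAbs(cv2.resize(s[140:350,165:375],(600,600),interpolation=cv2.INTER_CUBIC),alpha=1.6))"
```

```text
t 25.1 fix mm [-95.17 322.92] z 0.1977 F 0.21 0.32 0.14 touch x 6.93 rot [-3.139  0.     1.87 ]
```

View pics/c6.png

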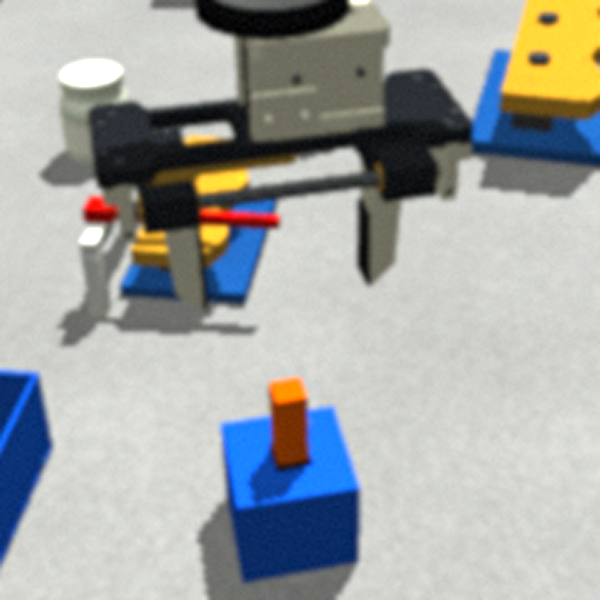

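The stylus stands upright and seated in the holder (handle at (290,420)), the gripper is clear above it, and the cursor bar is at the far end (278,220). Handing in.

```bash
python3 -c "
from cell import robot
print(robot.hand_in())"
```

```text
the job is handed in; nothing more can be done
None
```

The job is handed in (no verdict came back): the edge was traced with about 2–5 N measured, the cursor stands at about 0.120 m, and the stylus is back upright in its holder and released, finished at about 25 s with nothing else touched.

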